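# Hang the slip ladle in the notch on the tub rim

### The arm

A 6-joint arm with a two-finger parallel gripper is mounted at the origin on the work surface. World frame = base frame: x ahead of the robot, y to its left, z up, the work surface at z = 0. Lengths are in mm, angles in rad, forces in N, time in s.
With the tool pointing down it reaches from about 350 to 975 mm from the base axis. Payload 7.1 kg.
Tool frame: the origin (TCP) lies on the front face of the gripper's body, between the roots of the fingers; the fingertips stand 80 mm ahead of it and the grasp point (between the pads) lies 61 mm ahead of it; z points along the fingers, y is the line along which they close (so a half turn about z gives the same grasp; the last joint's range is limited). The gripper opens to 88 mm and grips with 3 to 60 N. Pads are 20 mm wide; open, the fingers measure 115 mm over their backs; the gripper's body (75 mm by 178 mm) begins 61 mm behind the grasp point.
Start: joints at [1.091, 0.423, 1.63, -0, 1.089, -0.019], TCP at [277.883, 559.809, 302.675] pointing down, gripper open.
Joint ranges: [-3, 3], [-0.9, 2.11], [0.09, 2.58], [-1.31, 4.45], [0.11, 2.69], [-2.54, 2.54]. Speed limits (rad/s): [2.39, 2.39, 3.01, 3.14, 3.14, 3.14].

### API

Orientations are given as a rotation vector (axis times angle).
In Python, from workcell import readout, vision, close_job gives the robot as it stands.
- The arm moves only by the tool servo_tool, never from a script. Its argument "plan" is a list that holds one entry, the list of rows, each a list of 7 numbers: the gripper command: -1 is fully open, 1 is shut, values between are in proportion, then the shift along the world's x, y, z in units of 40 mm (1.0 is 40 mm), then the turn, a rotation vector about the world's x, y, z in units of 5 degrees (1.0 is 5 degrees). A call has 1 to 5 rows; each row shifts and turns the commanded pose from where the row before left it; what a row does not reach is not made up. A row lasts 1/12 s, in which the tool goes at most 41.7 mm and 7.16 degrees, less where a joint would pass 70% of its speed; a pose out of reach is approached as far as the arm can. A call is refused whole if a number of a shift passes 1 or a number of a turn 1, either way. A call with a gripper value outside its range is refused whole. The fingers move at their own pace and stop on an object; the grip force is fixed at half the most. Time passes only in rows, so rows that do not move let the fingers close. It gives the time, the measured TCP pose, the force, the opening and the grip force at its end, in the units of the state.
- readout.get_obs(): the state, without advancing time (a new reading comes with each control period).
- vision.get_image(name): name is "scene" or "top"; returns the picture (420x560x3 uint8, red, green, blue); there is no depth.
- vision.camera_params(name): a dict with "fx", "fy", "cx", "cy" (pixels), "rvec" (rotation vector, rad) and "tvec" (3), from world to camera coordinates, as OpenCV has them. Camera axes: x right, y down, z forward; pixel columns grow to the right and rows downward; lengths in mm; the calibration is good to about 2 mm. A picture is of the moment at which its call begins. camera_params takes no time and is no camera call.
- close_job(): hands the job in; it is judged then, once.
The state is a dict: "t": time; "qpos": joint angles; "qvel": joint speeds; "joint_torque": joint torques, N m; "ee_pos": TCP position; "orientation": TCP orientation; "ft_force": force on the tool from outside, world axes, zero at the start; "moment": the same for the moment, N m; "width": finger opening in mm; "grasp_force": force on a finger pad.
Only numpy, scipy, OpenCV 4.12 (cv2) and the standard library are available. Lean on these libraries where they do the work, as an engineer would, in place of code of your own. Each camera call takes 0.05 s, during which the arm holds its last target. There are 200 camera calls.

### The job

Unhook the orange-handled ladle from the blue rinse tub and hang it by its own hook on the wooden saddle on the near rim of the white slip tub, bowl inside the tub: feel along the saddle for its notch and let the hook drop fully home in it, so that the ladle hangs upright and still when you let go. Work gently: never press, slide or drop the ladle against either tub with more than about 25 N, and do not disturb the two cups and the jar.

Things in the scene. Friction and masses are not known exactly. Their poses are not given: they have to be found in the camera images.
- ladle_grip (a point): Centre of the ladle's orange grip, an upright square bar 22 x 22 mm, 70 mm tall (35 mm above and below this point). Axes are the ladle's: z up along the handle, x from hook towards bowl, y across the hook (along the rim). The ladle is rigid, 0.1 to 0.19 kg, and at the start hangs upright on the rinse tub's near rim.
- ladle_hook (a point): Middle of the underside of the steel hook's bridge, the face that rests on a rim: 57 mm below and 9.5 mm to -x of ladle_grip, same axes. Hook 16 mm wide (y). Its gap reaches 7.5 mm either side of this point in x, between the handle strap at +x (4 mm thick, 85 mm down) and a lip at -x (4 mm thick, 22 mm down). Hanging free, the strap lies against the wall's inside.
- ladle_bowl (a point): Bottom of the ladle's steel bowl: 85 mm below and 35.5 mm to +x of ladle_hook. Bowl 48 mm across, 26 mm high. It goes inside the tub.
- slip_tub: White open tub fixed to the bench, 160 mm (x) by 250 mm (y), walls 8 mm thick, 110 mm high, inside floor 8 mm up. Origin: centre of its underside; z up, the -x wall is nearest the robot, y along that wall. On that wall sits a wooden saddle rail with one notch (see slip_rim), 8 mm thick, flush with the wall's two sides, held so stiffly that under 80 N does not slide it.
- slip_rim (a point): Middle of the slip tub's near wall, on the wall's own top, mid-thickness, axes as slip_tub. The saddle on it is 170 mm long (y), its flat top 19 mm above this point. In the saddle's middle is a square notch 24 mm long (y), floor 10 mm above this point. The saddle was clipped on anywhere: the notch lies up to 32 mm in y to either side of this point, not measured.
- rinse_tub: Blue rectangular open tub, fixed to the bench, 160 mm (x) by 160 mm (y), walls 8 mm thick, 110 mm high, plain rim. Origin: centre of its underside; the -x wall is nearest the robot; the ladle hangs on it.
- cup_a_center (a point): Centre of a terracotta cup, 84 mm across, 55 mm high, loose, with a handle at its +y side that reaches 69 mm from the centre. A bystander.
- cup_b_center (a point): Centre of a second cup like the first. A bystander.
- jar_center (a point): Centre of a terracotta-coloured jar, 72 mm across and 110 mm high, loose. A bystander.
Things that resemble listed ones, but are neither listed nor needed, are in the scene too. Of the things shaped like the part that bears ladle_grip, the bare steel one is meant.

How it is judged:
By the outcome, as a careful person would: the job done as asked, in the order asked, and still so for the second after the job is handed in, with the robot touching nothing.
It also fails if it takes over 64 s, if anything falls off the work surface, if the arm or the gripper's body presses on something with over 40 N, if the wrist force passes 120 N, or if a joint passes its speed limit or range.

## Working session

There is one attempt and no reset: what is moved stays moved. The work goes in short steps, Python scripts to look and compute and a tool call to move; the robot and the scene stay as the last step left them, time stands still between calls to the robot, and variables do not carry over. Pictures are saved under pics/ and viewed, at most 10 in all, crops included, and the job is handed in when it is done.

Besides the shell and the picture viewer there is one more tool, called after "Call:" in YAML: its name, and indented under it one key for each argument. servo_tool: Moves the arm, as the interface text tells. Its arguments: {"type":"object","properties":{"plan":{"type":"array"}},"required":["plan"]}

```bash
mkdir -p pics
python3 - <<'E'
from workcell import readout, vision
import cv2
for n in("scene","top"):
    im=vision.get_image(n); cv2.imwrite(f"pics/{n}0.png",im[:,:,::-1]); 
    p=vision.camera_params(n); print(n,p)
o=readout.get_obs(); print({k:o[k] for k in("t","ee_pos","orientation","width","ft_force")})
E
```

```text
scene {'fx': 511.9123430966872, 'fy': 511.9123430966872, 'cx': 281.3225445864774, 'cy': 208.34857172026426, 'rvec': array([ 2.43242262,  0.83661215, -0.24066517]), 'tvec': array([-459.9048542 , -170.79167105, 1222.88284036])}
top {'fx': 470.893144416698, 'fy': 470.893144416698, 'cx': 281.3797917580932, 'cy': 209.88734001289956, 'rvec': array([ 2.13620019, -2.15621959,  0.16179774]), 'tvec': array([ 58.40934632, 556.12586686, 914.19149564])}
{'t': 0.1, 'ee_pos': array([277.73190049, 559.44809821, 301.95486903]), 'orientation': array([-7.17390787e-01, -3.05821645e+00,  2.19679187e-03]), 'width': 87.63463573311108, 'ft_force': array([ 0.76108312, -0.10045245,  0.52899683])}
```

View pics/scene0.png

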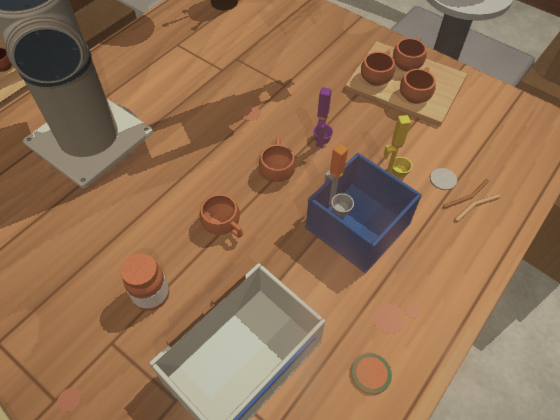

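View pics/top0.png

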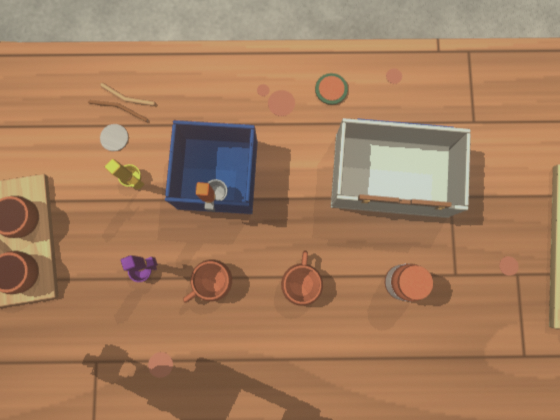

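Scene: orange ladle grip at about (339,160), blue tub (363,210), white slip tub (240,345) with saddle on its robot-side rim. Top: grip (203,190), rinse tub (212,167), slip tub (402,168) with brown saddle at about (360–450, 200); cups (210,281), (302,285), jar (412,282). Next I enlarge the details.

```bash
cat > h.py <<'E'
import numpy as np, cv2
from workcell import readout, vision
P={n:vision.camera_params(n) for n in("scene","top")}
def ray(n,uv):
    p=P[n];R=cv2.Rodrigues(p["rvec"])[0];c=-R.T@p["tvec"]
    return c,R.T@np.array([(uv[0]-p["cx"])/p["fx"],(uv[1]-p["cy"])/p["fy"],1])
def onz(n,uv,z):
    c,d=ray(n,uv); return c+d*(z-c[2])/d[2]
def tri(a,b):
    c,d=ray("scene",a);e,f=ray("top",b)
    s=np.linalg.lstsq(np.c_[d,-f],e-c,rcond=None)[0]
    p,q=c+s[0]*d,e+s[1]*f; return (p+q)/2,np.linalg.norm(p-q)
def proj(n,X):
    p=P[n];return cv2.projectPoints(np.float64(X).reshape(-1,1,3),p["rvec"],p["tvec"],np.array([[p["fx"],0,p["cx"]],[0,p["fy"],p["cy"]],[0,0,1]]),None)[0][:,0]
E
python3 - <<'E'
from h import *
t=cv2.imread("pics/top0.png");s=cv2.imread("pics/scene0.png")
def crop(im,x,y,w,h,k): return cv2.resize(im[y:y+h,x:x+w],None,fx=k,fy=k,interpolation=cv2.INTER_CUBIC)
a=crop(t,325,110,150,115,4)[:, :400*2]; b=crop(s,150,260,180,160,4)
c=crop(t,160,115,100,105,4); 
cv2.imwrite("pics/c1.png",crop(t,325,110,150,115,5)); cv2.imwrite("pics/c2.png",np.hstack([cv2.resize(c,(400,420)),crop(s,300,135,100,105,4)]))
for n,im in(("top",t),("scene",s)):
    hsv=cv2.cvtColor(im,cv2.COLOR_BGR2HSV)
    m=cv2.inRange(hsv,(5,190,150),(14,255,255)); 
    x,y=(180,165) if n=="top" else (320,135)
    sub=m[y:y+50,x:x+50]; k,l,st,ce=cv2.connectedComponentsWithStats(sub)
    print(n,[(st[i].tolist(),(ce[i]+[x,y]).round(1)) for i in range(1,k) if st[i][4]>20])
    print(im[190 if n=="top" else 155, 203 if n=="top" else 339])
for uv in[(175,122),(256,125),(252,213),(167,208),(342,121),(469,127),(466,219),(333,210)]: print(uv,onz("top",uv,110).round(1))
E
```

```text
top []
[ 71 134 194]
scene []
[ 46  76 133]
(175, 122) [720.  257.5 110. ]
(256, 125) [712.6 100.9 110. ]
(252, 213) [541.  108.7 110. ]
(167, 208) [552.  268.5 110. ]
(342, 121) [719.2 -65.5 110. ]
(469, 127) [ 705.  -310.7  110. ]
(466, 219) [ 525.9 -292.8  110. ]
(333, 210) [545.3 -43.6 110. ]
```

View pics/c1.png

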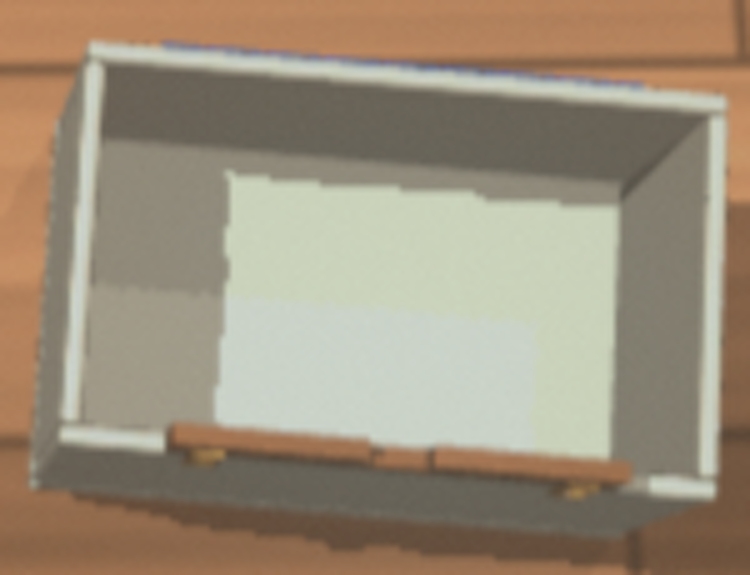

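View pics/c2.png

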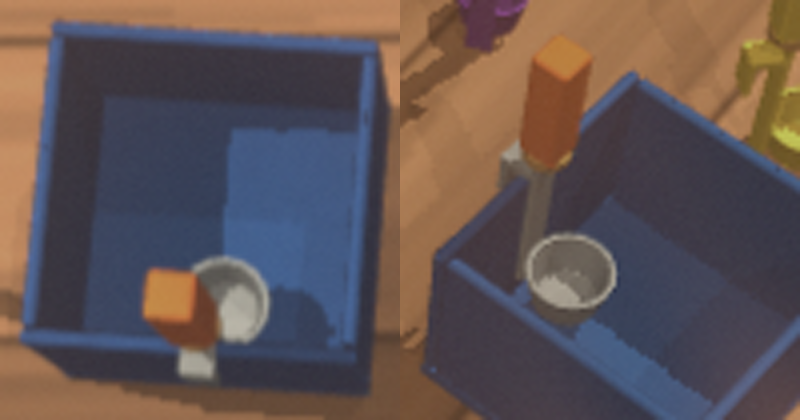

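c1: slip rim outer corners (crop) at (92,45), (725,98), (715,496), (60,443); saddle ends (168,427)–(630,480), notch between x≈371 and 435 (y≈455). c2: ladle on rinse near rim, grip's top-face centre at (171,294) in top, (162,61) in scene crop; hook near (197,360).

Run:
```python
from h import *
f=lambda k,o,s:((k[0]+.5)/s-.5+o[0],(k[1]+.5)/s-.5+o[1])
for nm,o,s,cs in(("slip",(325,110),5,[(92,45),(725,98),(715,496),(60,443)]),("rinse",(160,115),4,[(52,22),(378,42),(370,360),(22,342)])):
    X=np.array([onz("top",f(k,o,s),110) for k in cs])[:,:2]
    L=[np.linalg.norm(X[i]-X[i-1]) for i in range(4)]
    d1=X[0]-X[1]+X[3]-X[2]; d2=X[0]-X[3]+X[1]-X[2]
    print(nm,X.round(1).tolist(),"len",np.round(L,1),"c",X.mean(0).round(1),"yawY",np.degrees(np.arctan2(-d1[0],d1[1])).round(2),"yawX",np.degrees(np.arctan2(d2[1],d2[0])).round(2))
g,e=tri(f((162,61),(300,135),4),f((171,294),(160,115),4));print("griptop",g.round(1),e, onz("top",f((171,294),(160,115),4),202),onz("scene",f((162,61),(300,135),4),202))
gc=[onz("top",f(k,(160,115),4),202)[:2].round(1) for k in[(147,270),(195,270),(195,318),(147,320)]];print(gc)
print([onz("scene",f(k,(300,135),4),202)[:2].round(1) for k in[(160,38),(192,58),(165,85),(130,65)]])
for k in[(371,440),(435,450),(168,427),(632,463),(168,447),(630,482)]: print(k,onz("top",f(k,(325,110),5),129).round(1))
for n,k,o in(("hook top",(198,350),(160,115)),): print(n,onz("top",f(k,o,4),113).round(1))
for n,uv,z in(("cupA/B",(211,279),55),("cup",(302,283),55),("jar",(415,282),110)): print(n,onz("top",uv,z).round(1))
```

```text
slip [[724.0, -67.6], [700.6, -311.5], [545.3, -297.1], [567.8, -51.0]] len [157.2 245.1 156.  247.2] c [ 634.4 -181.8] yawY -5.35 yawX -5.67
rinse [[723.8, 262.1], [712.4, 104.6], [556.9, 108.5], [567.0, 272.4]] len [157.2 158.  155.5 164.3] c [640.  186.9] yawY -3.83 yawX -2.61
griptop [572.2 188.1 196.7] 0.12886902399199773 [571.22622366 187.28504012 202.        ] [574.27234468 184.00322428 202.        ]
[array([581.7, 197.6]), array([581.5, 177.3]), array([560.8, 177. ]), array([560.1, 197.3])]
[array([565.7, 195. ]), array([584.2, 194.1]), array([583.4, 173. ]), array([564. , 172.9])]
(371, 440) [ 564.5 -163.6  129. ]
(435, 450) [ 560.6 -187.1  129. ]
(168, 427) [570.1 -88.7 129. ]
(632, 463) [ 555.1 -259.6  129. ]
(168, 447) [562.6 -88.5 129. ]
(630, 482) [ 548.  -258.4  129. ]
hook top [561.9 189.  113. ]
cupA/B [419.2 192.2  55. ]
cup [409.8  14.4  55. ]
jar [ 410.  -191.1  110. ]
```

Checks out: tub sizes are within about 4 mm, the notch measures 23.5 mm long and sits mid-saddle at about (559,-175), and the grip is at about (571.5,187). The tool heading has to turn +23° about z. Moving above the ladle.

Call:
servo_tool:
  plan:
    - [[-1,0.49,-0.62,0.1,0,0,0.31],[-1,0.49,-0.62,0.1,0,0,0.31],[-1,0.49,-0.62,0.1,0,0,0.31],[-1,0.49,-0.62,0.1,0,0,0.31],[-1,0.49,-0.62,0.1,0,0,0.31]]

```text
t: 0.52
ee_pos: [376.3, 434.5, 322.5]
orientation: [-0.506, -3.1, 0.001]
ft_force: [0.3, 0.3, 0.1]
width: 87.6
grasp_force: 0.0
```

Call:
servo_tool:
  plan:
    - [[-1,0.49,-0.62,0,0,0,0.31],[-1,0.49,-0.62,0,0,0,0.31],[-1,0.49,-0.62,0,0,0,0.31],[-1,0.49,-0.62,0,0,0,0.31],[-1,0.49,-0.62,0,0,0,0.31]]

```text
t: 0.93
ee_pos: [474.5, 310.4, 322.4]
orientation: [-0.296, -3.127, 0.0]
ft_force: [1.1, 0.3, -0.5]
width: 87.6
grasp_force: 0.0
```

Call:
servo_tool:
  plan:
    - [[-1,0.49,-0.62,0,0,0,0.31],[-1,0.49,-0.62,0,0,0,0.31],[-1,0.49,-0.62,0,0,0,0.31],[-1,0.49,-0.62,0,0,0,0.31],[-1,0,0,0,0,0,0]]

```text
t: 1.35
ee_pos: [554.9, 208.9, 322.4]
orientation: [0.132, 3.138, -0.002]
ft_force: [0.6, 0.3, 0.3]
width: 87.8
grasp_force: 0.0
```

Call:
servo_tool:
  plan:
    - [[-1,0.41,-0.55,0,0,0,0.35],[-1,0,0,-0.6,0,0,0],[-1,0,0,-0.6,0,0,0],[-1,0,0,-0.5,0,0,0],[-1,0,0,0,0,0,0]]

```text
t: 1.77
ee_pos: [566.2, 190.1, 250.4]
orientation: [-0.081, -3.133, 0.004]
ft_force: [-0.6, 0.1, -0.1]
width: 87.9
grasp_force: 0.0
```

Run:
```python
from h import *
t=vision.get_image("top")[:,:,::-1];s=vision.get_image("scene")[:,:,::-1]
c=lambda im,x,y,w,h,k: cv2.resize(im[y:y+h,x:x+w],None,fx=k,fy=k,interpolation=cv2.INTER_CUBIC)
cv2.imwrite("pics/g1.png",np.hstack([c(t,160,115,100,105,4),c(s,290,100,100,105,4)]))
o=readout.get_obs();print(o["ee_pos"],o["orientation"])
```

```text
[568.18632174 190.81538691 254.21783272] [-8.07168903e-02 -3.13860675e+00  9.58654785e-04]
```

View pics/g1.png

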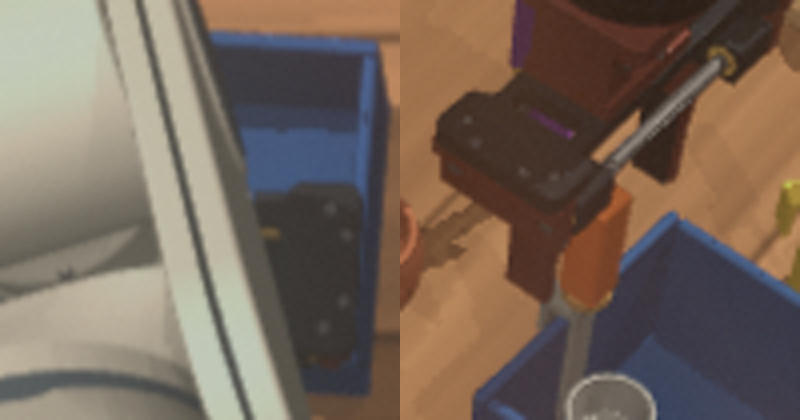

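Fingers bracket the grip (orange bar at (595,250) between fingers at (540,250) and (665,140)). Correct and descend.

Call:
servo_tool:
  plan:
    - [[-1,0.08,-0.09,-0.3,0,0,0],[-1,0,0,-0.33,0,0,0],[-1,0,0,0,0,0,0]]

```text
t: 2.12
ee_pos: [571.5, 186.8, 228.3]
orientation: [-0.081, -3.139, 0.001]
ft_force: [-1.0, 0.0, -0.4]
width: 87.3
grasp_force: 0.0
```

Run:
```python
from h import *
o=readout.get_obs();print(o["ee_pos"],o["orientation"],o["ft_force"])
```

```text
[571.53250765 186.79479397 228.30616521] [-8.08663440e-02 -3.13935508e+00  7.12991354e-04] [-0.99435294  0.0147954  -0.41703003]
```

Call:
servo_tool:
  plan:
    - [[0.2,0,0,0,0,0,0],[0.4,0,0,0,0,0,0],[0.6,0,0,0,0,0,0],[1,0,0,0,0,0,0],[1,0,0,0,0,0,0]]

```text
t: 2.53
ee_pos: [572.1, 187.1, 230.1]
orientation: [0.081, 3.14, 0.001]
ft_force: [0.1, -0.2, -1.0]
width: 57.5
grasp_force: 0.0
```

Call:
servo_tool:
  plan:
    - [[1,0,0,0,0,0,0],[1,0,0,0,0,0,0],[1,0,0,0,0,0,0],[1,0,0,0,0,0,0]]

```text
t: 2.87
ee_pos: [571.9, 187.0, 229.5]
orientation: [0.081, 3.141, 0.0]
ft_force: [-0.8, -0.2, 0.1]
width: 31.4
grasp_force: 0.0
```

Call:
servo_tool:
  plan:
    - [[1,0,0,0,0,0,0],[1,0,0,0,0,0,0],[1,0,0,0,0,0,0],[1,0,0,0,0,0,0],[1,0,0,0,0,0,0]]

```text
t: 3.28
ee_pos: [571.9, 187.0, 229.5]
orientation: [0.081, 3.141, 0.0]
ft_force: [0.4, 0.9, 0.2]
width: 21.8
grasp_force: 30.0
```

Call:
servo_tool:
  plan:
    - [[1,0,0,0.1,0,0,0],[1,0,0,0.15,0,0,0],[1,0,0,0.25,0,0,0],[1,0,0,0.3,0,0,0],[1,0,0,0,0,0,0]]

```text
t: 3.7
ee_pos: [572.9, 187.4, 264.6]
orientation: [0.081, 3.137, 0.002]
ft_force: [1.1, -0.4, -2.2]
width: 22.1
grasp_force: 30.0
```

Call:
servo_tool:
  plan:
    - [[1,0.05,0,0.5,0,0,0],[1,0,0,0.6,0,0,0],[1,0,0,0.6,0,0,0],[1,0,0,0.6,0,0,0],[1,0,0,0.3,0,0,0]]

```text
t: 4.12
ee_pos: [574.3, 187.2, 368.8]
orientation: [0.081, 3.137, 0.002]
ft_force: [0.2, -0.1, -1.1]
width: 21.8
grasp_force: 30.0
```

Call:
servo_tool:
  plan:
    - [[1,0,0,0,0,0,0],[1,0,0,0,0,0,0]]

```text
t: 4.28
ee_pos: [573.6, 187.0, 365.5]
orientation: [0.081, 3.14, 0.0]
ft_force: [-0.2, 0.1, -2.4]
width: 22.0
grasp_force: 30.0
```

Run:
```python
from h import *
o=readout.get_obs();print(o["t"],o["ee_pos"],o["orientation"],o["ft_force"],o["moment"])
s=vision.get_image("scene")[:,:,::-1]
p=proj("scene",[o["ee_pos"]-[0,0,110]])[0].astype(int);x,y=p-[65,60]
cv2.imwrite("pics/l1.png",cv2.resize(s[y:y+140,x:x+130],None,fx=4,fy=4,interpolation=cv2.INTER_CUBIC));print(x,y)
```

```text
4.2833 [573.5769272  186.97875218 365.46608275] [8.08628885e-02 3.14025436e+00 3.43488226e-04] [-0.19852376  0.13642063 -2.35149791] [ 0.04340907 -0.02341477  0.01903066]
278 68
```

View pics/l1.png

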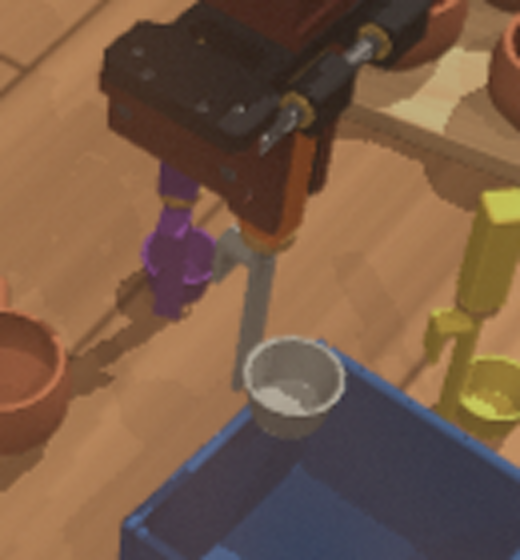

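Ladle is held upright (bowl rim centre at crop (294,372), hook at (230,255)). Carry it over to the slip tub.

Call:
servo_tool:
  plan:
    - [[1,0,-0.3,0,0,0,-0.1],[1,0,-0.5,0,0,0,-0.1],[1,0,-0.6,0,0,0,-0.1],[1,0,-0.6,0,0,0,-0.1],[1,0,-0.6,0,0,0,-0.08]]

```text
t: 4.75
ee_pos: [573.0, 81.3, 363.6]
orientation: [-0.147, -3.135, 0.001]
ft_force: [0.0, -0.5, -1.3]
width: 22.0
grasp_force: 30.0
```

Call:
servo_tool:
  plan:
    - [[1,0,-0.6,0,0,0,0],[1,0,-0.6,0,0,0,0],[1,0,-0.6,0,0,0,0],[1,0,-0.6,0,0,0,0],[1,0,-0.6,0,0,0,0]]

```text
t: 5.17
ee_pos: [572.8, -38.9, 363.7]
orientation: [-0.147, -3.135, 0.0]
ft_force: [1.5, 0.1, -2.0]
width: 22.1
grasp_force: 30.0
```

Call:
servo_tool:
  plan:
    - [[1,-0.05,-0.6,0,0,0,0],[1,-0.05,-0.6,0,0,0,0],[1,0,-0.6,0,0,0,0],[1,0,-0.6,0,0,0,0],[1,0,-0.6,0,0,0,0]]

```text
t: 5.58
ee_pos: [568.7, -158.8, 363.7]
orientation: [-0.148, -3.135, -0.001]
ft_force: [0.6, -0.2, -1.5]
width: 22.4
grasp_force: 30.0
```

Call:
servo_tool:
  plan:
    - [[1,0,-0.4,0,0,0,0],[1,0,-0.2,0,0,0,0],[1,0,0,0,0,0,0],[1,0,0,0,0,0,0]]

```text
t: 5.92
ee_pos: [569.3, -181.0, 364.4]
orientation: [-0.148, -3.136, -0.001]
ft_force: [0.1, -0.4, -1.4]
width: 22.2
grasp_force: 30.0
```

Run:
```python
from h import *
o=readout.get_obs();print(o["t"],o["ee_pos"],o["orientation"],o["ft_force"],o["moment"])
s=vision.get_image("scene")[:,:,::-1]
p=proj("scene",[o["ee_pos"]-[0,0,160]])[0].astype(int);x,y=p-[75,70];y=min(y,270)
cv2.imwrite("pics/l2.png",cv2.resize(s[y:y+150,x:x+150],None,fx=4,fy=4,interpolation=cv2.INTER_CUBIC));print(x,y)
print("bowl rim at rinse", onz("scene",(351.4,161),187))
```

```text
5.9167 [ 569.32281948 -181.03588454  364.43532856] [-1.48327250e-01 -3.13623761e+00 -1.34090814e-03] [ 0.13952718 -0.36959442 -1.35288863] [ 0.03995282  0.00844232 -0.02516742]
128 221
bowl rim at rinse [599.93354329 186.19183806 187.        ]
```

View pics/l2.png

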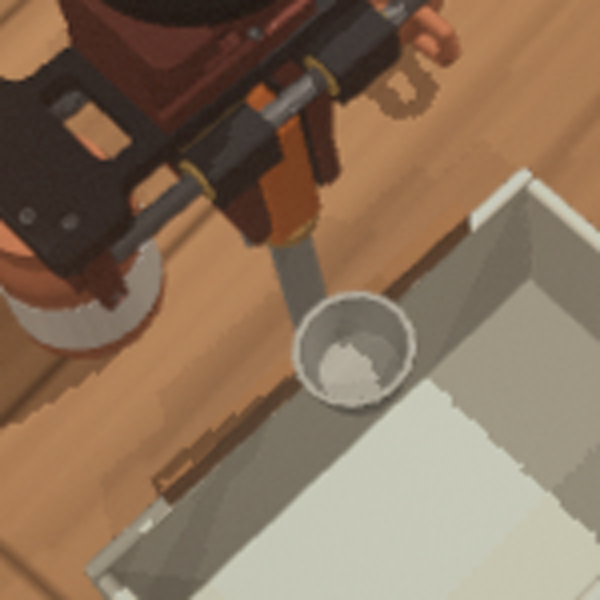

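Bowl rim at crop (355,350), just inside the saddle wall; earlier bowl reprojection agrees with the TCP within 1 mm. Shift +5 mm in y and descend to just above the saddle.

Call:
servo_tool:
  plan:
    - [[1,0,0.12,-0.3,0,0,0],[1,0,0,-0.5,0,0,0],[1,0,0,-0.5,0,0,0],[1,0,0,-0.5,0,0,0],[1,0,0,-0.4,0,0,0]]

```text
t: 6.38
ee_pos: [569.2, -174.4, 275.2]
orientation: [-0.144, -3.137, -0.001]
ft_force: [-0.4, 0.4, -2.1]
width: 21.8
grasp_force: 30.0
```

Call:
servo_tool:
  plan:
    - [[1,0,0,-0.3,0,0,0],[1,0,0,-0.15,0,0,0],[1,0,0,0,0,0,0],[1,0,0,0,0,0,0]]

```text
t: 6.72
ee_pos: [570.1, -175.8, 259.6]
orientation: [0.146, 3.138, 0.0]
ft_force: [-0.0, -0.1, -2.0]
width: 22.0
grasp_force: 30.0
```

Call:
servo_tool:
  plan:
    - [[1,0,0,-0.05,0,0,0],[1,0,0,-0.05,0,0,0],[1,0,0,-0.05,0,0,0],[1,0,0,-0.05,0,0,0],[1,0,0,0,0,0,0]]

```text
t: 7.13
ee_pos: [569.8, -176.2, 251.3]
orientation: [-0.147, -3.138, -0.0]
ft_force: [0.2, -0.8, -2.7]
width: 22.0
grasp_force: 30.0
```

Call:
servo_tool:
  plan:
    - [[1,0,0,-0.025,0,0,0],[1,0,0,-0.025,0,0,0],[1,0,0,-0.025,0,0,0],[1,0,0,0,0,0,0]]

```text
t: 7.47
ee_pos: [569.8, -176.2, 248.3]
orientation: [-0.147, -3.138, -0.0]
ft_force: [0.4, -0.2, -2.5]
width: 22.1
grasp_force: 30.0
```

Call:
servo_tool:
  plan:
    - [[1,0,0,-0.025,0,0,0],[1,0,0,0,0,0,0]]

```text
t: 7.63
ee_pos: [569.9, -176.2, 247.3]
orientation: [-0.147, -3.138, -0.0]
ft_force: [-0.1, 0.1, -1.4]
width: 22.0
grasp_force: 30.0
```

Call:
servo_tool:
  plan:
    - [[1,0,0,-0.025,0,0,0],[1,0,0,0,0,0,0]]

```text
t: 7.8
ee_pos: [569.8, -176.2, 246.3]
orientation: [-0.147, -3.138, -0.0]
ft_force: [-0.3, -0.3, -2.4]
width: 22.1
grasp_force: 30.0
```

Call:
servo_tool:
  plan:
    - [[1,0,0,-0.025,0,0,0],[1,0,0,0,0,0,0]]

```text
t: 7.97
ee_pos: [569.8, -176.1, 245.3]
orientation: [-0.147, -3.138, -0.0]
ft_force: [-0.6, 0.5, -2.9]
width: 21.9
grasp_force: 30.0
```

Below the saddle-top level without contact: entering the notch. Continue down.

Call:
servo_tool:
  plan:
    - [[1,0,0,-0.025,0,0,0],[1,0,0,-0.025,0,0,0],[1,0,0,0,0,0,0]]

```text
t: 8.22
ee_pos: [569.8, -176.2, 243.2]
orientation: [-0.147, -3.138, -0.0]
ft_force: [0.1, 0.4, -1.5]
width: 22.1
grasp_force: 30.0
```

Call:
servo_tool:
  plan:
    - [[1,0,0,-0.025,0,0,0],[1,0,0,0,0,0,0]]

```text
t: 8.38
ee_pos: [569.8, -176.2, 242.3]
orientation: [-0.147, -3.138, -0.0]
ft_force: [-1.0, -0.6, -2.3]
width: 21.9
grasp_force: 30.0
```

Call:
servo_tool:
  plan:
    - [[1,0,0,-0.025,0,0,0],[1,0,0,0,0,0,0]]

```text
t: 8.55
ee_pos: [569.8, -176.2, 241.3]
orientation: [-0.147, -3.138, -0.0]
ft_force: [-0.9, -0.7, -1.6]
width: 22.4
grasp_force: 30.0
```

Call:
servo_tool:
  plan:
    - [[1,0,0,-0.02,0,0,0],[1,0,0,0,0,0,0]]

```text
t: 8.72
ee_pos: [569.8, -176.2, 240.6]
orientation: [-0.147, -3.138, 0.0]
ft_force: [-0.6, 0.4, -1.7]
width: 21.7
grasp_force: 30.0
```

Call:
servo_tool:
  plan:
    - [[1,0,0,-0.02,0,0,0],[1,0,0,0,0,0,0]]

```text
t: 8.88
ee_pos: [569.8, -176.2, 239.7]
orientation: [-0.147, -3.138, -0.0]
ft_force: [0.5, -0.3, -1.6]
width: 21.8
grasp_force: 30.0
```

Call:
servo_tool:
  plan:
    - [[1,0,0,-0.02,0,0,0],[1,0,0,0,0,0,0]]

```text
t: 9.05
ee_pos: [569.9, -176.2, 239.4]
orientation: [0.147, 3.138, -0.0]
ft_force: [-1.1, 0.7, 2.5]
width: 22.1
grasp_force: 30.0
```

Contact at 239.4 (floor predicted 239.5, +4 N): hook is home in the notch. Unload slightly and ease the strap (-x) to the wall's inside so it hangs without swinging.

Call:
servo_tool:
  plan:
    - [[1,0,0,0.015,0,0,0],[1,-0.025,0.002,0,0,0,0],[1,-0.025,0.002,0,0,0,0],[1,0,0,0,0,0,0]]

```text
t: 9.38
ee_pos: [567.6, -176.0, 239.5]
orientation: [-0.147, -3.138, -0.0]
ft_force: [0.3, -0.3, -1.8]
width: 21.9
grasp_force: 30.0
```

Call:
servo_tool:
  plan:
    - [[1,-0.02,0.002,0,0,0,0],[1,0,0,0,0,0,0]]

```text
t: 9.55
ee_pos: [566.9, -175.9, 239.5]
orientation: [-0.147, -3.138, -0.0]
ft_force: [-0.4, 0.4, -1.6]
width: 22.0
grasp_force: 30.0
```

Call:
servo_tool:
  plan:
    - [[1,-0.015,0.001,0,0,0,0],[1,0,0,0,0,0,0]]

```text
t: 9.72
ee_pos: [566.5, -175.9, 239.7]
orientation: [0.147, 3.138, 0.0]
ft_force: [-0.0, 0.7, -1.6]
width: 21.8
grasp_force: 30.0
```

Call:
servo_tool:
  plan:
    - [[1,-0.015,0.001,0,0,0,0],[1,0,0,0,0,0,0]]

```text
t: 9.88
ee_pos: [566.2, -175.9, 239.8]
orientation: [0.147, 3.137, -0.0]
ft_force: [2.3, 0.6, -2.7]
width: 22.1
grasp_force: 30.0
```

Call:
servo_tool:
  plan:
    - [[1,-0.015,0.001,0,0,0,0],[1,0,0,0,0,0,0]]

```text
t: 10.05
ee_pos: [566.0, -175.9, 239.9]
orientation: [0.147, 3.136, -0.0]
ft_force: [4.4, 0.7, -4.6]
width: 21.9
grasp_force: 30.0
```

Strap meets the wall inside at x≈566.4. Back off a hair, settle down, and check load.

Call:
servo_tool:
  plan:
    - [[1,0.015,0,0,0,0,0],[1,0.01,0,-0.01,0,0,0],[1,0,0,-0.01,0,0,0],[1,0,0,0,0,0,0]]

```text
t: 10.38
ee_pos: [566.4, -175.9, 239.4]
orientation: [0.147, 3.138, -0.0]
ft_force: [0.4, 0.9, 3.8]
width: 21.5
grasp_force: 30.0
```

Run:
```python
from h import *
o=readout.get_obs();print(o["t"],o["ee_pos"],o["orientation"],o["ft_force"],o["moment"])
s=vision.get_image("scene")[:,:,::-1]
x,y=150,250
cv2.imwrite("pics/l3.png",cv2.resize(s[y:y+150,x:x+180],None,fx=4,fy=4,interpolation=cv2.INTER_CUBIC))
```

```text
10.3833 [ 566.38565797 -175.92985645  239.42821432] [ 1.46511661e-01  3.13788098e+00 -3.42353042e-04] [0.42317772 0.93084729 3.762028  ] [ 0.05253735 -0.14242703 -0.00134779]
```

View pics/l3.png

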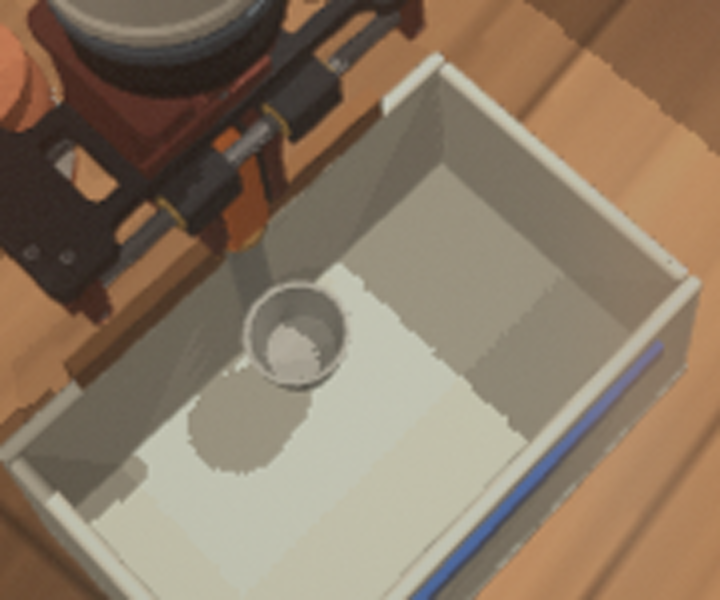

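Ladle seated on the rail with the bowl inside at crop (295,335). Release and check.

Call:
servo_tool:
  plan:
    - [[0.45,0,0,0.005,0,0,0],[0.45,0,0,0,0,0,0],[0.3,0,0,0,0,0,0],[0,0,0,0,0,0,0],[-0.3,0,0,0,0,0,0]]

```text
t: 10.85
ee_pos: [566.0, -175.8, 238.8]
orientation: [-0.147, -3.137, -0.0]
ft_force: [-0.5, 0.2, 0.3]
width: 40.5
grasp_force: 0.0
```

Call:
servo_tool:
  plan:
    - [[-0.5,0,0,0,0,0,0],[-0.5,0,0,0,0,0,0],[-0.5,0,0,0,0,0,0],[-0.5,0,0,0,0,0,0],[-0.5,0,0,0,0,0,0]]

```text
t: 11.27
ee_pos: [566.3, -175.8, 239.1]
orientation: [0.147, 3.138, -0.0]
ft_force: [-0.4, 0.4, -0.8]
width: 65.8
grasp_force: 0.0
```

Call:
servo_tool:
  plan:
    - [[-0.5,0,0,0.2,0,0,0],[-0.5,0,0,0.5,0,0,0],[-0.5,0,0,0.7,0,0,0],[-0.5,0,0,0.7,0,0,0],[-0.5,0,0,0.7,0,0,0]]

```text
t: 11.68
ee_pos: [566.1, -175.8, 352.8]
orientation: [-0.147, -3.138, -0.0]
ft_force: [-0.2, 0.4, -0.0]
width: 65.9
grasp_force: 0.0
```

Call:
servo_tool:
  plan:
    - [[-0.5,0,0.6,0.2,0,0,0],[-0.5,0,0.7,0,0,0,0],[-0.5,0,0.7,0,0,0,0],[-0.5,0,0.7,0,0,0,0],[-0.5,0,0.7,0,0,0,0]]

```text
t: 12.1
ee_pos: [566.1, -38.7, 360.0]
orientation: [0.147, 3.137, -0.0]
ft_force: [0.4, 0.7, -0.7]
width: 65.5
grasp_force: 0.0
```

Call:
servo_tool:
  plan:
    - [[-0.5,0,0.7,0,0,0,0],[-0.5,0,0.7,0,0,0,0],[-0.5,0,0.7,0,0,0,0],[-0.5,0,0.7,0,0,0,0],[-0.5,0,0,0,0,0,0]]

```text
t: 12.52
ee_pos: [566.1, 75.9, 359.8]
orientation: [0.142, 3.138, 0.002]
ft_force: [-1.1, -0.5, -0.0]
width: 65.8
grasp_force: 0.0
```

Run:
```python
from h import *
o=readout.get_obs();print(o["t"],o["ee_pos"])
s=vision.get_image("scene")[:,:,::-1];t=vision.get_image("top")[:,:,::-1]
c=lambda im,x,y,w,h,k: cv2.resize(im[y:y+h,x:x+w],None,fx=k,fy=k,interpolation=cv2.INTER_CUBIC)
cv2.imwrite("pics/f.png",np.hstack([c(t,330,115,145,185,2.7),c(s,120,245,145,185,2.7)]) if False else np.hstack([cv2.resize(c(t,340,150,130,130,3),(390,390)),cv2.resize(c(s,150,240,130,130,3),(390,390))]))
cv2.imwrite("pics/t1.png",t)
# bystander motion: mean diff around cups/jar in the top view
t0=cv2.imread("pics/top0.png")
for n,x,y in(("cup1",185,255),("cup2",275,250),("jar",385,260)): print(n,np.abs(t[y:y+50,x:x+50].astype(int)-t0[y:y+50,x:x+50]).mean())
```

```text
12.5167 [566.12360705  75.92996178 359.83412475]
cup1 53.903333333333336
cup2 52.58253333333333
jar 22.300666666666668
```

View pics/f.png

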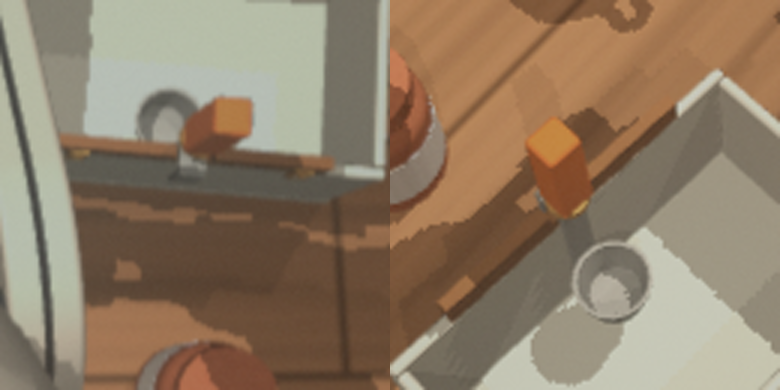

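Grip upright over the saddle; hook in the notch (top crop (190,160)); top-face centre at (236,118) in top, (164,143) in scene crop. Verify numerically.

Run:
```python
from h import *
f=lambda k,o:((k[0]+.5)/3-.5+o[0],(k[1]+.5)/3-.5+o[1])
a=f((164,143),(150,240));b=f((236,118),(340,150))
print(tri(a,b),onz("scene",a,212),onz("top",b,212))
r=f((222,282),(150,240)); print("bowl rim",onz("scene",r,61), "expect",[566.4+26*.9956,-175.9-26*.094])
```

```text
(array([ 566.085754  , -176.44834126,  207.02709479]), np.float64(1.9021291433704828)) [ 568.792196   -177.13649411  212.        ] [ 564.49352139 -175.6631213   212.        ]
bowl rim [ 593.87201441 -180.48471506   61.        ] expect [592.2855999999999, -178.344]
```

```bash
python3 -c "
from workcell import close_job
print(close_job())"
```

```text
the job is handed in; nothing more can be done
None
```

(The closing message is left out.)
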